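# Set the coffee grinder's grind knob and lock it

### The arm

A 7-joint arm with a two-finger parallel gripper is mounted at the origin on a cart in front of the work surface, level with it; the furniture and walls round the work are solid. World frame = base frame: x ahead of the robot, y to its left, z up, the work surface at z = 0. Lengths are in m, angles in rad, forces in N, time in s.
With the tool pointing down it reaches from about 0.375 to 0.925 m from the base axis. Payload 3.1 kg.
Tool frame: the origin (TCP) lies between the finger pads; the fingertips stand 8 mm ahead of it and the grasp point (between the pads) lies 11 mm behind it; z points along the fingers, y is the line along which they close (so a half turn about z gives the same grasp; the last joint's range is limited). The gripper opens to 85 mm and grips with 20 to 120 N. Pads are 22 mm wide; open, the fingers measure 114 mm over their backs; the gripper's body (76 mm by 85 mm) begins 54 mm behind the grasp point. The pads swing forward as they close: fully open they stand 13 mm farther back than shut.
Start: joints at [1.081, 0.383, 0.044, 1.598, -0.018, 1.161, -0.05], TCP at [0.248, -0.601, 0.206] pointing down, gripper open.
Joint ranges: [-2.61, 2.61], [-0.41, 2.15], [-1.48, 1.57], [0, 2.5], [-1.57, 4.71], [0.05, 1.97], [-2.85, 2.85]. Speed limits (rad/s): [2.79, 2.79, 3.14, 3.14, 3.14, 3.14, 3.14].

### API

Orientations are given as a unit quaternion [x, y, z, w].
In Python, from rig import readout, imaging, robot gives the robot as it stands.
- The arm moves only by the tool move_arm, never from a script. Its argument "series" is a list that holds one entry, the list of rows, each a list of 4 numbers: the shift along the tool's x, y, z in m, then the turn about the tool's z in rad. A call has 1 to 5 rows; each row is the pose to reach, as a shift and turn from the pose commanded when the call began, along the tool's axes at that moment; what a row does not reach only later rows make up. A row lasts 1/8 s, in which the tool goes at most 62.5 mm and 10.7 degrees, less where a joint would pass 70% of its speed; a pose out of reach is approached as far as the arm can. A call with a gripper value outside its range is refused whole. "hand" is the closure, from 0 (fully open) to 1 (shut), set as the call begins (left out, the last holds). The fingers move at their own pace and stop on an object; "grip_force" is the grip in N (left out, the last holds). Time passes only in rows, so rows that repeat a pose let the fingers close. It gives the time, the measured TCP pose, the force, the opening and the grip force at its end, in the units of the state.
- readout.read_state(): the state, without advancing time (a new reading comes with each control period).
- imaging.grab_frame(name): name is "scene" or "top"; returns the picture (420x560x3 uint8, red, green, blue); there is no depth.
- imaging.camera_model(name): a dict with "camera_matrix" (3x3 intrinsics, pixels), "R" (3x3) and "t" (3): a world point X has camera coordinates R X + t. Camera axes: x right, y down, z forward; pixel columns grow to the right and rows downward; lengths in m; the calibration is good to about 2 mm. A picture is of the moment at which its call begins. camera_model takes no time and is no camera call.
- robot.close_job(): hands the job in; it is judged then, once.
The state is a dict: "time": time; "joint_positions": joint angles; "qvel": joint speeds; "joint_torque": joint torques, N m; "eef_pos": TCP position; "ee_rot": TCP orientation; "ft_force": force on the tool from outside, world axes, zero at the start; "ft_torque": the same for the moment, N m; "finger_gap": opening from 0.0 (shut) to 1.0 (fully open); "finger_force": force on a finger pad.
Only numpy, scipy, OpenCV 4.12 (cv2) and the standard library are available. Lean on these libraries where they do the work, as an engineer would, in place of code of your own. Each camera call takes 0.05 s, during which the arm holds its last target. There are 200 camera calls.

### The job

Turn the black knob on top of the coffee grinder clockwise until its nose points at the one long mark on the dial. Leave it there, then turn the hexagonal steel lock ring under it clockwise (seen from above) until it comes up snug, draw it up tight about another 15 degrees against its spring washer, hold it so for a moment without overtightening it, and let go, leaving it nipped with the knob still on the mark. Do not knock the things standing round about.

Things in the scene. Friction and masses are not known exactly. Their poses are not given: they have to be found in the camera images.
- grinder: hand coffee grinder, a round upright body 112 mm across at the foot, fixed to the worktop. Origin at the centre of its underside; its z axis is the common upright axis of dial, lock ring and knob. The dial plate is a black disc 104 mm across, top at 95 mm height, with short white ticks every 20 degrees and one long thick white mark on the grinder's own -x side. Its highest point is at 141 mm.
- dial_mark (a point): middle of the long white mark on the dial plate, 41 mm from the axis, at 95 mm height
- knob (a joint): angle of the knob in rad: 0 when its nose points at the long mark; grows as it is turned clockwise seen from above. It starts at -1.2 to -0.5, turns stiffly (0.08 N m) and stays where it is left.
- knob_grip (a point): centre of the knob's bar grip, on the axis, 131 mm above the worktop. The knob is a black disc 36 mm across carrying an upright bar 31 mm long, 11 mm thick and 20 mm high (121 to 141 mm above the worktop), to be pinched across its thickness. The bar lies along this frame's x axis; its nose, with a white line on top, points to this frame's -x.
- ring_center (a point): centre of the hexagonal steel lock ring, on the axis. 50 mm across flats, 58 across corners, 14 high (99 to 113 mm above the worktop), under the narrower knob, so that open fingers pass down beside the knob to its flats. This frame's x axis is square to one pair of flats; the others are at 60 and 120 degrees. It starts 0.35 to 0.9 rad of clockwise turning short of snug, which cannot be seen.
- lock_ring (a joint): bite of the lock ring in rad: how far it is turned clockwise (from above) past snug; 0 while it runs loose, as at the start. Loose it turns at 0.08 N m; past snug it winds up a spring washer at about 2 N m per rad (0.1 N m of friction either way). Draw it up to a bite of 0.15 to 0.45 (0.5 N m or 0.25 rad is meant); over 0.5 strips it. Let go, it springs back and stays nipped at about 0.05.
- cup_espresso_b: small green espresso cup, 65x91x52 mm, a bystander standing near the grinder; origin at the centre of its underside
- tamper: steel palm tamper, 54 mm wide, 34 mm high, a bystander standing near the grinder; origin at the centre of its underside
- spare_basket: upturned steel filter basket, 70 mm wide, 24 mm high, a bystander standing near the grinder; origin at the centre of its underside
- grinder_brush: wooden-handled brush, 135 mm long, 21 mm wide, 19 mm high, a bystander standing near the grinder; origin at the centre of its underside
Things that resemble listed ones, but are neither listed nor needed, are in the scene too. What is shaped like the grinder but green or turquoise is not meant.

How it is judged:
On the way, in this order (a step that is already met when the one before it is completed fails the run):
1. the knob's nose points at the long mark and the fingers have let go of it, the ring still loose (value of joint knob between -0.14 and 0.14 rad and value of joint lock_ring below 0.05 rad and contact force between the fingers and grinder below 0.2 N), for 0.2 s.
2. the lock ring is drawn up tight, 0.15 to 0.45 rad past snug, with the knob on the mark (value of joint knob between -0.14 and 0.14 rad and value of joint lock_ring between 0.15 and 0.45 rad), for 0.1 s.
At the end, for the whole second after the job is handed in: The knob points at the long mark within 0.14 rad (8 degrees), the lock ring, let go, is still nipped (a bite of 0.02 to 0.15 rad), and the cup, tamper, filter basket and brush stand within 30 mm of where they were (value of joint knob between -0.14 and 0.14 rad and value of joint lock_ring between 0.02 and 0.15 rad and velocity of joint knob below 0.05 rad/s and distance of each of cup_espresso_b, tamper, spare_basket, grinder_brush from where it was at the start of the episode below 0.03 m); the robot touches nothing.
It fails at once if the lock ring is overtightened: turned more than 0.5 rad past snug (value of joint lock_ring above 0.5 rad).
It fails at once if the lock ring bites while the knob is off the mark by more than 0.2 rad (value of joint lock_ring above 0.06 rad and (value of joint knob below -0.2 rad or value of joint knob above 0.2 rad)).
It fails at once if the cup, tamper, filter basket or brush is knocked more than 30 mm from its place (distance of any of cup_espresso_b, tamper, spare_basket, grinder_brush from where it was at the start of the episode above 0.03 m).
It also fails if it takes over 64 s, if anything falls off the work surface, if the arm or the gripper's body presses on something with over 40 N, if the wrist force passes 120 N, or if a joint passes its speed limit or range.

## Working session

There is one attempt and no reset: what is moved stays moved. The work goes in short steps, Python scripts to look and compute and a tool call to move; the robot and the scene stay as the last step left them, time stands still between calls to the robot, and variables do not carry over. Pictures are saved under pics/ and viewed, at most 10 in all, crops included, and the job is handed in when it is done.

Besides the shell and the picture viewer there is one more tool, called by a JSON object that holds its "op" and its "data", one argument or row to a line. move_arm: Moves the arm, as the interface text tells. Its arguments: {"type":"object","properties":{"series":{"type":"array"},"hand":{"type":"number"},"grip_force":{"type":"number"}},"required":["series"]}

```bash
mkdir -p pics; python3 - <<'E'
from rig import readout, imaging
import cv2,numpy as np
for n in("scene","top"):
    f=imaging.grab_frame(n); cv2.imwrite(f"pics/{n}0.png",f[:,:,::-1]); m=imaging.camera_model(n)
    R=np.array(m["R"]);print(n,np.round(m["camera_matrix"],1).tolist(),np.round(R,3).tolist(),np.round(-R.T@np.array(m["t"]),3))
s=readout.read_state();print(s)
E
```

```text
scene [[432.4, 0.0, 280.0], [0.0, 432.4, 214.9], [0.0, 0.0, 1.0]] [[0.899, -0.439, -0.011], [-0.298, -0.592, -0.749], [0.322, 0.676, -0.662]] [ 0.288 -0.695  0.788]
top [[388.3, 0.0, 279.2], [0.0, 388.3, 213.1], [0.0, 0.0, 1.0]] [[-0.026, -1.0, 0.008], [-0.993, 0.025, -0.12], [0.119, -0.011, -0.993]] [ 0.503 -0.011  1.048]
{'time': 0.1, 'joint_positions': array([ 1.08119545,  0.38377722,  0.04383764,  1.59943122, -0.01787749,
        1.16117039, -0.04986852]), 'qvel': array([-4.28502412e-04, -1.60555854e-03,  1.12147127e-05, -4.84162954e-03,
        2.50617209e-03,  1.48314650e-04, -6.86784428e-04]), 'joint_torque': array([ 2.49912009e-03, -4.34728074e+01,  1.02916550e+00, -2.50455630e+01,
        1.08244159e-02,  5.46068026e-03, -4.93444389e-06]), 'eef_pos': array([ 0.24784438, -0.59990491,  0.20449074]), 'ee_rot': array([ 9.80860495e-01,  1.94708131e-01, -3.04926290e-04, -1.15745649e-03]), 'ft_force': array([ 0.25957539, -0.54052573,  0.11409644]), 'ft_torque': array([-0.01030919, -0.03200457,  0.03915489]), 'finger_force': 0.0, 'finger_gap': 0.9978738822147951}
```

View pics/scene0.png

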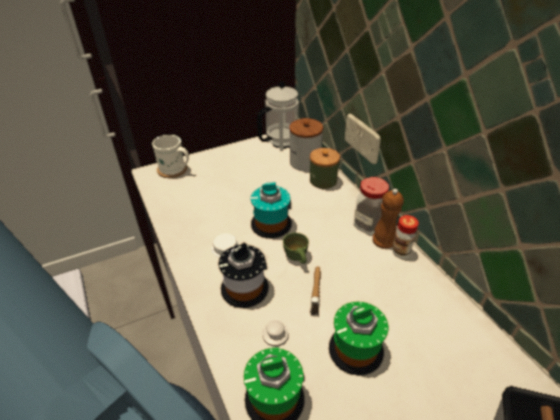

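View pics/top0.png

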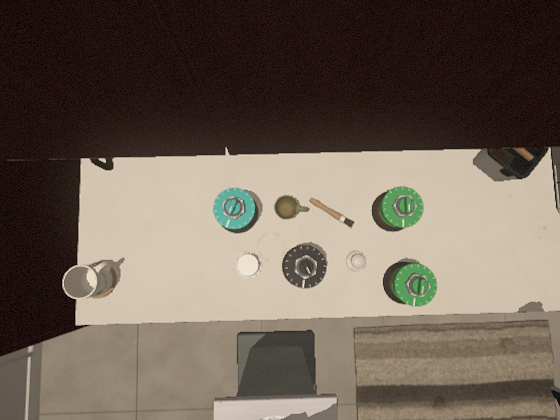

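The scene shows four grinder-shaped things. In the top view they are black (304,267), turquoise (235,209), green (401,207) and green (413,285). I choose the black one, which is at (243,273) in the scene view, and check it in a close crop.

```bash
cat > h.py <<'E'
from rig import readout, imaging
import cv2,numpy as np
def ray(n,p,z):
    m=imaging.camera_model(n);R=np.array(m["R"]);c=-R.T@np.array(m["t"])
    d=R.T@np.linalg.inv(m["camera_matrix"])@[p[0],p[1],1.];return c+d*(z-c[2])/d[2]
def proj(n,X):
    m=imaging.camera_model(n);u=np.array(m["camera_matrix"])@(np.array(m["R"])@X+m["t"]);return u[:2]/u[2]
def rect(n,f,c,z,half=.06,px=560):
    """plane z, square about c, as seen from above: right=+x, up=+y"""
    w=[(c[0]-half,c[1]+half),(c[0]+half,c[1]+half),(c[0]+half,c[1]-half),(c[0]-half,c[1]-half)]
    s=np.float32([proj(n,np.array([x,y,z])) for x,y in w])
    H=cv2.getPerspectiveTransform(s,np.float32([[0,0],[px,0],[px,px],[0,px]]))
    return cv2.warpPerspective(f,H,(px,px),flags=cv2.INTER_CUBIC)
E
python3 - <<'E'
from h import *
f=imaging.grab_frame("top");g=imaging.grab_frame("scene")
h=cv2.cvtColor(f,cv2.COLOR_RGB2GRAY)
roi=np.zeros_like(h);roi[235:300,270:340]=1
m=((h<110)&(roi>0)).astype(np.uint8)
m=cv2.morphologyEx(m,cv2.MORPH_CLOSE,np.ones((9,9)))
c=max(cv2.findContours(m,0,1)[0],key=cv2.contourArea)
e=cv2.minEnclosingCircle(c);el=cv2.fitEllipse(c);print(e,el)
P=ray("top",el[0],.095);print(P)
a=rect("top",f,P,.095);b=rect("scene",g,P,.095)
o=np.hstack([cv2.resize(a,(400,400)),cv2.resize(b,(400,400))]);cv2.imwrite("pics/crop1.png",o[:,:,::-1])
E
```

```text
((304.03704833984375, 265.2716064453125), 22.20538330078125) ((303.91668701171875, 265.7127685546875), (41.9502067565918, 43.391387939453125), 98.15615844726562)
[ 0.48742498 -0.07848902  0.095     ]
```

View pics/crop1.png

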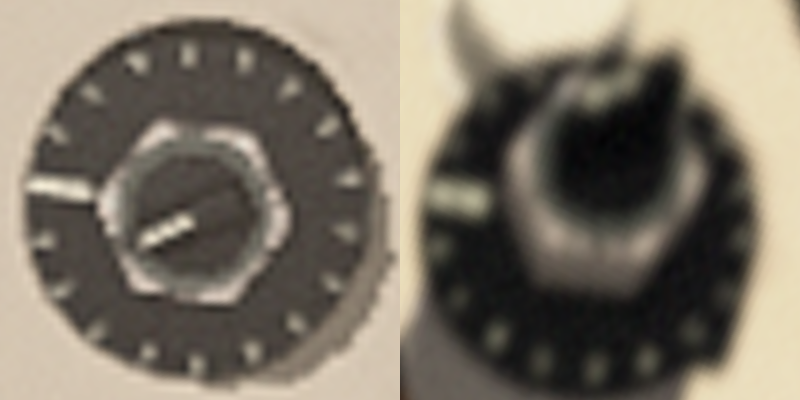

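The crop confirms the black grinder. The long mark is at left, at about 171° in world, the nose is at about 204° and so about 32° short, and the ring's flat normals are at about 25°, 85° and 145°. I'll fit the centre from the ticks.

```bash
python3 - <<'E'
from h import *
from scipy.optimize import least_squares
P=np.array([.4859,-.0809])
for n in("top","scene"):
    f=imaging.grab_frame(n)
    a=rect(n,f,P,.095,.06,480).astype(np.uint8);g=cv2.cvtColor(a,cv2.COLOR_RGB2GRAY)
    k=cv2.morphologyEx(g,cv2.MORPH_TOPHAT,np.ones((35,35)))
    yy,xx=np.mgrid[:480,:480];r=np.hypot(xx-240,yy-240)*.25
    m=((k>35)&(r>33)&(r<50.5)).astype(np.uint8)
    N,L,S,C=cv2.connectedComponentsWithStats(m)
    pts=[((C[i][0]-240)*.25,(240-C[i][1])*.25,S[i][4]) for i in range(1,N) if S[i][4]>25]
    pts=np.array(pts)
    i=pts[:,2].argmax();t=np.delete(pts,i,0)
    s=least_squares(lambda p:np.hypot(t[:,0]-p[0],t[:,1]-p[1])-p[2],[0,0,47],loss='soft_l1',f_scale=.5)
    ang=np.degrees(np.arctan2(t[:,1]-s.x[1],t[:,0]-s.x[0]))
    off=np.degrees(np.angle(np.exp(1j*np.radians(ang*18)).mean()))/18
    print(n,s.x,"long",pts[i],np.degrees(np.arctan2(pts[i,1]-s.x[1],pts[i,0]-s.x[0]))%360,"ticks mod20",off%20,len(t))
    # nose line at z=.141
    b=rect(n,f,P,.141,.03,480);cv2.imwrite(f"pics/n_{n}.png",b[:,:,::-1])
    gg=cv2.cvtColor(b,cv2.COLOR_RGB2GRAY);r2=np.hypot(xx-240,yy-240)*.125
    m=((gg>np.percentile(gg[r2<16],85))&(r2<15)).astype(np.uint8)
    c=max(cv2.findContours(m,0,1)[0],key=cv2.contourArea);print(cv2.minAreaRect(c))
E
```

```text
top [ 0.09382907  0.22474661 46.49542366] long [ -40.8256994     6.28922106 1823.        ] 171.56984943449478 ticks mod20 11.523683043313904 17
((189.8033905029297, 258.077880859375), (53.719451904296875, 133.5659637451172), 65.02609252929688)
scene [-2.40877771 -8.68045434 39.89302045] long [1.16021220e+00 3.65395225e+01 1.88500000e+03] 85.48728115360863 ticks mod20 12.378140870309355 6
((294.1313781738281, 159.86131286621094), (126.39219665527344, 68.23955535888672), 6.581944942474365)
```

{"op": "move_arm", "data": {
  "series": [
    [[0.042,-0.039,-0.02,0],[0.084,-0.078,-0.02,0],[0.126,-0.117,-0.02,0],[0.168,-0.156,-0.02,-0.02],[0.21,-0.195,-0.02,-0.04]]
  ],
  "hand": 0,
  "grip_force": 40
}}

```text
time: 0.92
eef_pos: [0.3685, -0.3386, 0.226]
ee_rot: [0.977, 0.215, 0.0, 0.0]
ft_force: [0.8, 0.1, 1.3]
finger_gap: 1.002
finger_force: 0.0
```

{"op": "move_arm", "data": {
  "series": [
    [[0.043,-0.037,0,0],[0.087,-0.075,0,0],[0.13,-0.112,0,0],[0.173,-0.149,0,0],[0.2165,-0.186,0,0]]
  ]
}}

```text
time: 1.55
eef_pos: [0.4872, -0.0793, 0.2261]
ee_rot: [0.977, 0.214, 0.0, 0.0]
ft_force: [0.6, -0.7, -0.1]
finger_gap: 1.003
finger_force: 0.0
```

```bash
python3 -c "
from h import *
s=readout.read_state();print(s['eef_pos'],s['ee_rot'],s['joint_positions'],s['ft_torque'])"
```

```text
[ 0.48718834 -0.07929583  0.22611325] [9.76828506e-01 2.14022786e-01 4.17292370e-04 3.78167087e-04] [ 0.46200505  0.08846313 -0.40202924  1.92590007  0.03872004  1.13352768
 -1.09439709] [ 0.02634613 -0.05348932 -0.08250443]
```

{"op": "move_arm", "data": {
  "series": [
    [[0,0,0.03,0],[0,0,0.06,0],[0,0,0.06,0]]
  ]
}}

```text
time: 1.92
eef_pos: [0.4841, -0.0804, 0.1635]
ee_rot: [0.977, 0.214, -0.003, -0.001]
ft_force: [-0.9, 0.0, -0.3]
finger_gap: 0.998
finger_force: 0.0
```

```bash
python3 -c "
from h import *
for i in range(4):
  f=imaging.grab_frame('top');s=readout.read_state();print(s['eef_pos'],s['ee_rot'],s['ft_force'],s['ft_torque'])
g=imaging.grab_frame('scene')
c=proj('top',np.array([.486,-.081,.13])).astype(int);d=proj('scene',np.array([.486,-.081,.13])).astype(int)
cr=lambda f,c:cv2.resize(f[c[1]-50:c[1]+50,c[0]-50:c[0]+50],(400,400),interpolation=2)
cv2.imwrite('pics/c2.png',np.hstack([cr(f,c),cr(g,d)])[:,:,::-1])"
```

```text
[ 0.48573441 -0.08074454  0.16518817] [ 9.76787758e-01  2.14206324e-01 -1.04082865e-03 -4.93143602e-04] [0.34937367 0.30314115 0.07866807] [-0.00994632 -0.06194973  0.03047876]
[ 0.48690863 -0.08097181  0.16636689] [9.76822789e-01 2.14049478e-01 2.40813007e-04 4.19437055e-05] [ 0.24011133 -0.09656893  1.01698256] [-0.00152773 -0.00920275  0.01998869]
[ 0.48762768 -0.08110856  0.16707301] [9.76841439e-01 2.13961662e-01 1.03026671e-03 3.85266933e-04] [ 0.37485956 -0.60575944  0.12412122] [-0.01199417  0.00761657  0.02492487]
[ 0.48787534 -0.08118775  0.16736929] [9.76844724e-01 2.13944433e-01 1.35137935e-03 5.82466560e-04] [ 0.68762225 -0.350041    0.12452081] [ 0.02131296 -0.00552836 -0.01392471]
```

View pics/c2.png

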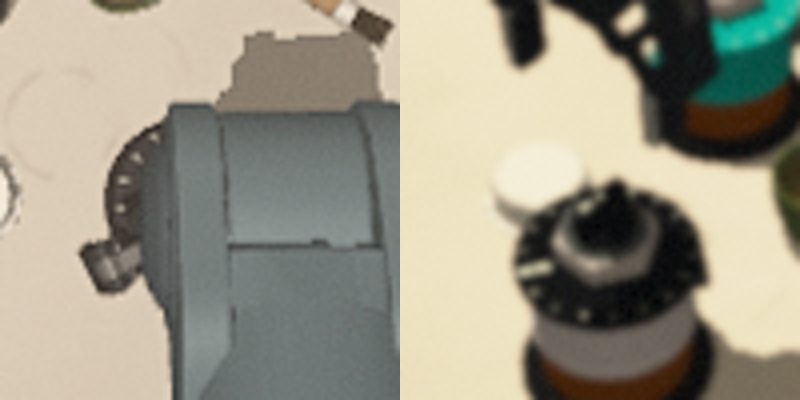

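The top view is hidden by the wrist. In the scene view both open fingertips are visible, at crop (525,65) and (655,145). I'll compare them with their predicted projections.

```bash
python3 -c "
from h import *
d=proj('scene',np.array([.486,-.081,.13])).astype(int)
q=lambda X:(proj('scene',np.array(X))-d+50)*4+[400,0]
s=readout.read_state();p=s['eef_pos'];print(p)
for z in(-.008,.005,.02):
  for r in(-.0425,.0425,-.057,.057):
    print(z,r,q(p+np.array([-.42*r,.907*r,z])).round())
print('mark',q([.486-.0405,-.081+.006,.095]).round(),'nose',q([.486-.014,-.081-.0063,.141]).round(),'tail',q([.486+.014,-.081+.0063,.141]).round())"
```

```text
[ 0.48791677 -0.08118051  0.16743061]
-0.008 -0.0425 [662. 197.]
-0.008 0.0425 [542. 125.]
-0.008 -0.057 [684. 210.]
-0.008 0.057 [523. 114.]
0.005 -0.0425 [661. 179.]
0.005 0.0425 [540. 107.]
0.005 -0.057 [683. 192.]
0.005 0.057 [520.  96.]
0.02 -0.0425 [660. 158.]
0.02 0.0425 [537.  86.]
0.02 -0.057 [682. 170.]
0.02 0.057 [517.  75.]
mark [532. 264.] nose [580. 203.] tail [620. 170.]
```

{"op": "move_arm", "data": {
  "series": [
    [[-0.002,0,0.018,0],[-0.002,0,0.036,0],[-0.002,0,0.036,0],[-0.002,0,0.036,0]]
  ]
}}

```text
time: 2.68
eef_pos: [0.4858, -0.0818, 0.131]
ee_rot: [0.977, 0.214, 0.001, 0.0]
ft_force: [-0.8, -1.0, 0.3]
finger_gap: 0.995
finger_force: 0.0
```

```bash
cat > look.py <<'E'
from h import *
import sys
g=imaging.grab_frame('scene')
P=np.array([.486,-.081,.13]);d=proj('scene',P).astype(int)
a=g[d[1]-50:d[1]+40,d[0]-60:d[0]+60]
cv2.imwrite(f'pics/{sys.argv[1]}.png',cv2.resize(a,(800,600),interpolation=2)[:,:,::-1])
s=readout.read_state();print(s['eef_pos'],s['ee_rot'],s['ft_force'],s['ft_torque'],s['joint_positions'][6],s['finger_gap'])
q=lambda X:((proj('scene',np.array(X))-d+[60,50])*6.667).round()
p=s['eef_pos']
for z in(.005,):
  for r in(-.0425,.0425): print(q(p+np.array([-.42*r,.907*r,z])))
E
python3 look.py s3
```

```text
[ 0.48597289 -0.08180683  0.1311196 ] [9.76802035e-01 2.14140624e-01 1.16579414e-03 4.66592703e-04] [ 0.71488144 -0.50314449  1.11386304] [ 0.0174911   0.0180574  -0.03588928] -1.1381961836835446 1.0077907309984941
[503. 385.]
[306. 264.]
```

View pics/s3.png

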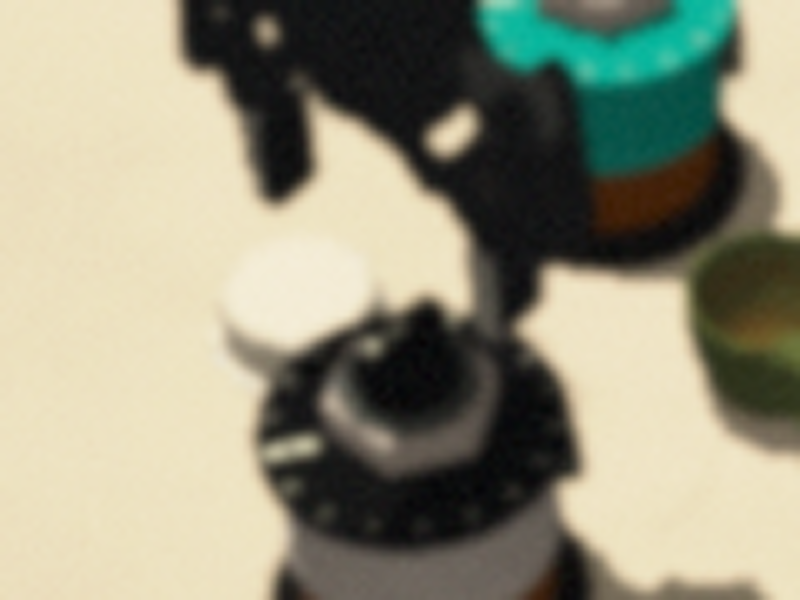

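The fingertips, at (275,200) and (505,335), appear about 60 px above the prediction, which means they are either higher or shifted. I'll raise the arm, shut the fingers and compare.

{"op": "move_arm", "data": {
  "series": [
    [[0,0,-0.04,0],[0,0,-0.05,0],[0,0,-0.05,0],[0,0,-0.05,0],[0,0,-0.05,0]]
  ],
  "hand": 1
}}

```text
time: 3.35
eef_pos: [0.4838, -0.0815, 0.1786]
ee_rot: [0.977, 0.214, -0.001, -0.001]
ft_force: [0.1, 0.4, -0.4]
finger_gap: 0.003
finger_force: 0.0
```

```bash
python3 look.py s4; python3 -c "
from h import *
d=proj('scene',np.array([.486,-.081,.13])).astype(int)
p=readout.read_state()['eef_pos']
for z in(-.008,.011): print(((proj('scene',p+np.array([0,0,z]))-d+[60,50])*6.667).round())"
```

```text
[ 0.48393405 -0.08149423  0.17869349] [ 9.76770728e-01  2.14284321e-01 -9.78840935e-04 -4.65243811e-04] [-0.07456971  0.42316835 -0.16668541] [-0.0131343   0.01759802 -0.00688498] -1.1087481806100965 4.1560347171689246e-05
[488. 276.]
[285. 157.]
[387. 246.]
[383. 201.]
```

View pics/s4.png

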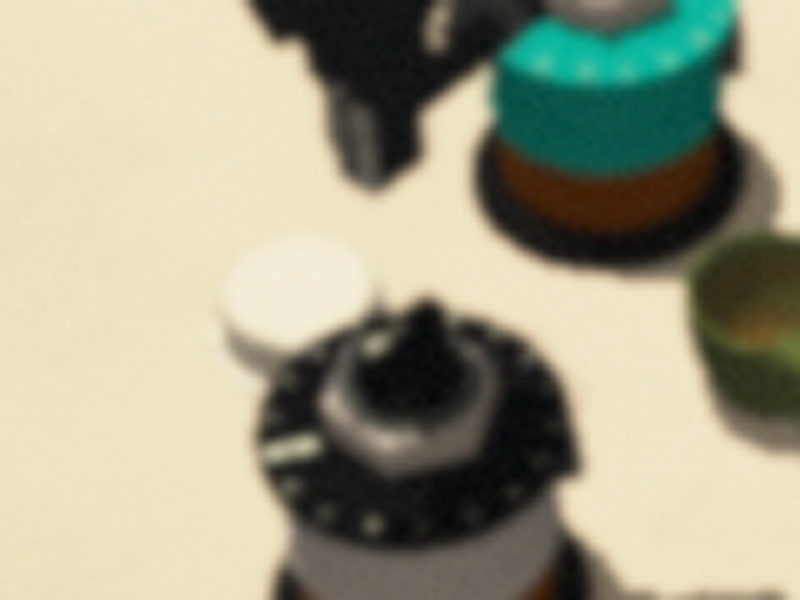

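{"op": "move_arm", "data": {
  "series": [
    [[0,0,0.02,0],[0,0,0.029,0],[0,0,0.031,0],[0,0,0.032,0]]
  ]
}}

```text
time: 3.9
eef_pos: [0.485, -0.0816, 0.1479]
ee_rot: [0.977, 0.214, 0.0, -0.0]
ft_force: [0.2, 0.1, -0.1]
finger_gap: 0.002
finger_force: 0.0
```

{"op": "move_arm", "data": {
  "series": [
    [[0,0,0.002,0],[0,0,0.003,0],[0,0,0.004,0]]
  ]
}}

```text
time: 4.28
eef_pos: [0.485, -0.0817, 0.144]
ee_rot: [0.977, 0.214, 0.0, 0.0]
ft_force: [-0.0, 0.2, 0.5]
finger_gap: 0.003
finger_force: 0.0
```

{"op": "move_arm", "data": {
  "series": [
    [[0,0,0.002,0],[0,0,0.004,0],[0,0,0.006,0]]
  ]
}}

```text
time: 4.65
eef_pos: [0.4847, -0.0816, 0.1376]
ee_rot: [0.977, 0.214, -0.0, -0.0]
ft_force: [-0.7, -0.3, -0.6]
finger_gap: 0.001
finger_force: 0.0
```

```bash
python3 look.py s5; python3 - <<'E'
from h import *
f=imaging.grab_frame('top');c=proj('top',np.array([.486,-.081,.13])).astype(int)
b=cv2.imread('pics/s5.png')
a=cv2.resize(f[c[1]-50:c[1]+50,c[0]-50:c[0]+50],(400,400),interpolation=2)[:,:,::-1]
cv2.imwrite('pics/s5b.png',np.hstack([a,cv2.resize(b,(400,300))[:, :]] if 0 else [a,cv2.copyMakeBorder(cv2.resize(b,(400,300)),0,100,0,0,0)]))
E
```

```text
[ 0.4844802  -0.08159443  0.13730409] [ 9.76782319e-01  2.14233911e-01 -3.30088183e-04 -1.54956616e-04] [-0.33593806 -0.70885269  0.28442099] [0.02167846 0.00434776 0.00595492] -1.1335454098920281 0.0010599433415724765
[497. 372.]
[299. 252.]
```

View pics/s5b.png

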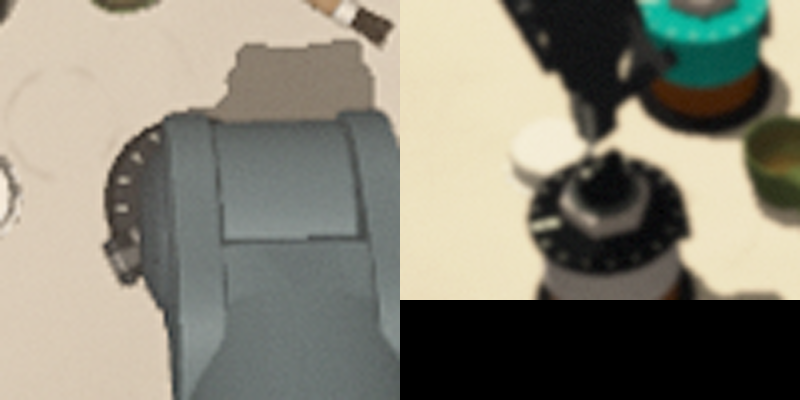

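{"op": "move_arm", "data": {
  "series": [
    [[0,0,-0.05,0],[-0.023,0.055,-0.06,0],[-0.046,0.11,-0.06,0],[-0.069,0.165,-0.06,0],[-0.092,0.22,-0.06,0]]
  ]
}}

```text
time: 5.38
eef_pos: [0.4934, -0.3218, 0.198]
ee_rot: [0.977, 0.214, 0.0, 0.0]
ft_force: [1.2, 0.8, 0.3]
finger_gap: 0.001
finger_force: 0.0
```

{"op": "move_arm", "data": {
  "series": [
    [[-0.023,0.055,0,0],[-0.046,0.115,0,0],[-0.046,0.115,0,0],[-0.046,0.115,0,0]]
  ]
}}

```text
time: 5.88
eef_pos: [0.4996, -0.4432, 0.1971]
ee_rot: [0.977, 0.214, -0.0, -0.001]
ft_force: [0.3, 0.2, -1.0]
finger_gap: -0.002
finger_force: 0.0
```

```bash
python3 - <<'E'
from h import *
f=imaging.grab_frame('top');g=imaging.grab_frame('scene');p=readout.read_state()['eef_pos'];print(p)
o=[]
for n,im in(('top',f),('scene',g)):
    u=proj(n,p);t=proj(n,p+[0,0,-.008]);w=70;c=u.astype(int);print(n,c)
    a=cv2.copyMakeBorder(im,w,w,w,w,0)[c[1]:c[1]+2*w,c[0]:c[0]+2*w]
    a=cv2.resize(a,(400,400),interpolation=2).copy()
    q=((t-c+w)*400/140).astype(int);cv2.drawMarker(a,tuple(map(int,q)),(255,0,0),0,14,1);o.append(a)
cv2.imwrite('pics/s6.png',np.hstack(o)[:,:,::-1])
E
```

```text
[ 0.50075015 -0.44105622  0.19765463]
top [472 255]
scene [339 371]
```

View pics/s6.png

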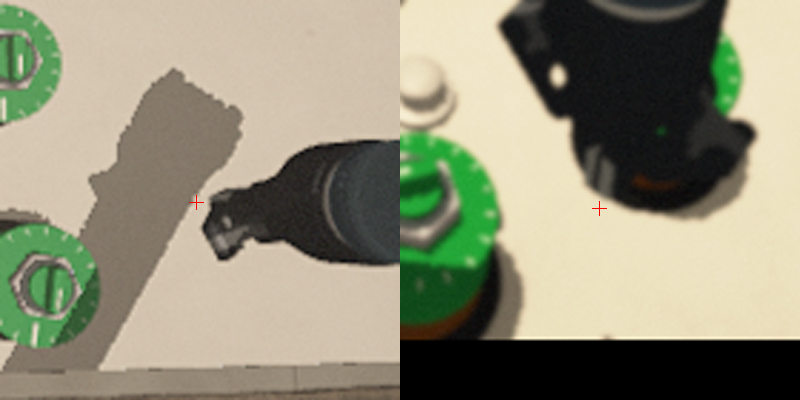

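The two views do not settle it, because the tip blends with the green grinder's dark foot in the scene view. I'll touch the bare worktop instead: that gives the tip height directly, and with the tip on a known plane it gives the lateral position too.

{"op": "move_arm", "data": {
  "series": [
    [[0,0.045,0,0],[0,0.05,0.06,0],[0,0.05,0.12,0],[0,0.05,0.165,0],[0,0.05,0.17,0]]
  ]
}}

```text
time: 6.6
eef_pos: [0.5184, -0.4837, 0.0232]
ee_rot: [0.976, 0.216, -0.003, -0.004]
ft_force: [0.3, -0.8, 0.2]
finger_gap: -0.006
finger_force: 0.0
```

{"op": "move_arm", "data": {
  "series": [
    [[0,0,0,0],[0,0,0.005,0],[0,0,0.008,0]]
  ]
}}

```text
time: 6.98
eef_pos: [0.522, -0.4902, 0.0222]
ee_rot: [0.977, 0.214, 0.001, 0.002]
ft_force: [0.3, 0.5, 0.3]
finger_gap: 0.002
finger_force: 0.0
```

{"op": "move_arm", "data": {
  "series": [
    [[0,0,0.003,0],[0,0,0.006,0],[0,0,0.009,0],[0,0,0.011,0]]
  ]
}}

```text
time: 7.48
eef_pos: [0.5205, -0.4889, 0.0083]
ee_rot: [0.977, 0.214, -0.0, -0.0]
ft_force: [-0.7, 0.3, 0.7]
finger_gap: -0.003
finger_force: 0.0
```

```bash
python3 - <<'E'
from h import *
f=imaging.grab_frame('top');g=imaging.grab_frame('scene');s=readout.read_state();p=s['eef_pos'];print(p,s['ft_force'])
o=[]
for n,im in(('top',f),('scene',g)):
    t=proj(n,p+[0,0,-.008]);w=50;c=t.astype(int);print(n,c)
    a=cv2.copyMakeBorder(im,w,w,w,w,cv2.BORDER_REPLICATE)[c[1]:c[1]+2*w,c[0]:c[0]+2*w]
    a=cv2.resize(a,(400,400),interpolation=2).copy()
    q=((t-c+w)*4).astype(int);cv2.drawMarker(a,tuple(map(int,q)),(255,0,0),0,14,1);o.append(np.clip(a.astype(float)*1.5,0,255).astype(np.uint8))
cv2.imwrite('pics/s7.png',np.hstack(o)[:,:,::-1])
E
```

```text
[ 0.52031939 -0.48883596  0.00826797] [ 0.02090304 -0.15561773 -0.34081958]
top [452 248]
scene [354 449]
```

View pics/s7.png

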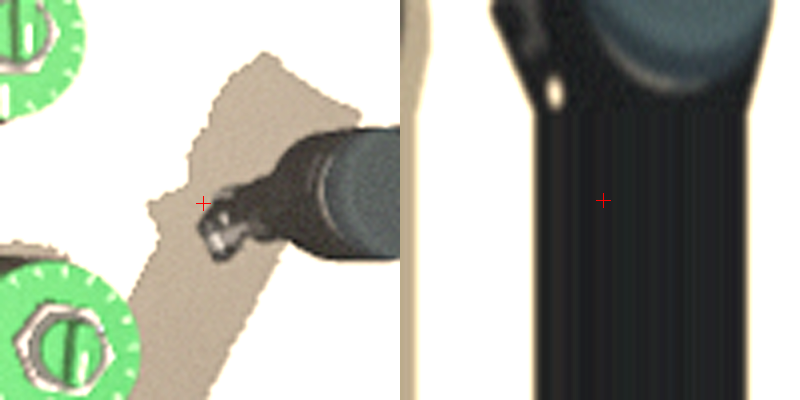

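{"op": "move_arm", "data": {
  "series": [
    [[0,0,0.002,0],[0,0,0.004,0],[0,0,0.004,0]]
  ]
}}

```text
time: 7.95
eef_pos: [0.5204, -0.4889, 0.0045]
ee_rot: [0.977, 0.214, -0.0, -0.0]
ft_force: [0.6, -0.4, 0.1]
finger_gap: 0.003
finger_force: 0.0
```

```bash
python3 -c "
from h import *
for i in range(4):imaging.grab_frame('top');s=readout.read_state();print(s['eef_pos'],s['ft_force'],s['joint_positions'].round(3))"
```

```text
[ 0.52051302 -0.48895092  0.0046243 ] [-0.26617828 -0.17926901  0.29919779] [ 0.798  0.715 -0.143  1.538  0.12   0.897 -0.525]
[ 0.5206042  -0.48900826  0.0047678 ] [ 0.48215399 -0.70016144  0.55166548] [ 0.798  0.715 -0.143  1.538  0.12   0.897 -0.525]
[ 0.52067039 -0.48906856  0.00485631] [-0.62757856 -0.18671502 -0.76876267] [ 0.798  0.715 -0.143  1.538  0.12   0.897 -0.525]
[ 0.52069232 -0.48909521  0.00488224] [ 0.3033321  -0.33478632 -0.0264842 ] [ 0.798  0.715 -0.143  1.538  0.12   0.897 -0.525]
```

{"op": "move_arm", "data": {
  "series": [
    [[0,0,0.003,0],[0,0,0.006,0],[0,0,0.006,0]]
  ]
}}

```text
time: 8.52
eef_pos: [0.5202, -0.4887, -0.0019]
ee_rot: [0.977, 0.214, -0.0, -0.0]
ft_force: [-0.5, 0.1, -0.0]
finger_gap: -0.003
finger_force: 0.0
```

{"op": "move_arm", "data": {
  "series": [
    [[0,0,0.003,0],[0,0,0.004,0],[0,0,0.004,0]]
  ]
}}

```text
time: 8.9
eef_pos: [0.5205, -0.4889, -0.0054]
ee_rot: [0.977, 0.214, -0.0, -0.0]
ft_force: [0.6, 1.1, 0.8]
finger_gap: -0.001
finger_force: 0.0
```

{"op": "move_arm", "data": {
  "series": [
    [[0,0,0.003,0],[0,0,0.004,0],[0,0,0.004,0]]
  ]
}}

```text
time: 9.28
eef_pos: [0.5205, -0.4889, -0.0095]
ee_rot: [0.977, 0.214, -0.0, -0.0]
ft_force: [0.6, -0.4, -0.3]
finger_gap: 0.0
finger_force: 0.0
```

{"op": "move_arm", "data": {
  "series": [
    [[0,0,0.003,0],[0,0,0.004,0],[0,0,0.004,0]]
  ]
}}

```text
time: 9.65
eef_pos: [0.5205, -0.4889, -0.0135]
ee_rot: [0.977, 0.214, -0.0, -0.0]
ft_force: [0.3, 0.4, 0.0]
finger_gap: -0.004
finger_force: 0.0
```

{"op": "move_arm", "data": {
  "series": [
    [[0,0,0.002,0],[0,0,0.003,0],[0,0,0.003,0]]
  ]
}}

```text
time: 10.02
eef_pos: [0.5205, -0.489, -0.0164]
ee_rot: [0.977, 0.214, -0.0, -0.0]
ft_force: [-0.1, -0.1, -0.4]
finger_gap: 0.0
finger_force: 0.0
```

{"op": "move_arm", "data": {
  "series": [
    [[0,0,0.002,0],[0,0,0.003,0],[0,0,0.003,0]]
  ]
}}

```text
time: 10.4
eef_pos: [0.5205, -0.4889, -0.0194]
ee_rot: [0.977, 0.214, -0.0, -0.0]
ft_force: [-0.5, 0.6, 0.9]
finger_gap: 0.0
finger_force: 0.0
```

{"op": "move_arm", "data": {
  "series": [
    [[0,0,0.001,0],[0,0,0.002,0],[0,0,0.002,0]]
  ]
}}

```text
time: 10.78
eef_pos: [0.5205, -0.4889, -0.0214]
ee_rot: [0.977, 0.214, -0.0, -0.0]
ft_force: [-0.1, -0.1, -0.0]
finger_gap: 0.001
finger_force: 0.0
```

{"op": "move_arm", "data": {
  "series": [
    [[0,0,0.002,0],[0,0,0.003,0],[0,0,0.003,0]]
  ]
}}

```text
time: 11.15
eef_pos: [0.5205, -0.4889, -0.0245]
ee_rot: [0.977, 0.214, -0.0, -0.0]
ft_force: [-0.7, -0.2, 0.6]
finger_gap: -0.002
finger_force: 0.0
```

{"op": "move_arm", "data": {
  "series": [
    [[0,0,0.002,0],[0,0,0.003,0],[0,0,0.003,0]]
  ]
}}

```text
time: 11.52
eef_pos: [0.5208, -0.4892, -0.0253]
ee_rot: [0.977, 0.214, -0.0, 0.0]
ft_force: [-1.6, 1.7, 7.7]
finger_gap: 0.003
finger_force: 3.8
```

```bash
python3 - <<'E'
from h import *
f=imaging.grab_frame('top');s=readout.read_state();p=s['eef_pos'];print(p,s['ft_force'],s['finger_force'])
t=proj('top',p*[1,1,0]);print(t)
c=t.astype(int);a=f[c[1]-18:c[1]+28,c[0]-22:c[0]+38]
np.save('tipcrop.npy',a)
g=cv2.cvtColor(a,cv2.COLOR_RGB2GRAY)
print('cols from',c[0]-22,'rows from',c[1]-18)
for i,r in enumerate(g[::2,::2]):print(c[1]-18+2*i,' '.join('%3d'%v for v in r))
E
```

```text
[ 0.52082169 -0.489214   -0.02526593] [-3.20149061  1.98081222  8.18808401] 3.7703787644841213
[453.01572564 248.6331822 ]
cols from 431 rows from 230
230 198 199 201 200 200 201 202 201 202 201 193 125 123 123 120 125 123 121 122 121 122 125 123 120 108 105 100  82  86 102
232 199 201 202 199 200 200 202 201 203 200 120 123 124 124 122 124 122 122 122 122 110  67  49  36  39  43  52  64  72  66
234 200 202 200 201 201 201 202 202 200 115 124 123 122 123 123 123 121 125 117  62  42  42  43  51  49  58  66  67  66  64
236 200 201 201 201 201 202 202 203 172 123 124 123 121 122 122 121 125 111  36  39  42  42  47  50  53  60  71  64  63  68
238 201 201 201 203 203 202 203 203 117 126 121 121 123 125 123 124 121  51  43  49  47  61  49  58  59  69  70  65  62  66
240 202 200 201 201 201 202 202 204 118 122 124 122 124 123 124 124 108  37  49  47  50  61  72  57  65  69  64  65  64  62
242 200 199 201 201 201 202 201 204 117 122 123 125 122 125 124  69  47  45  40  38  50  47  79  56  69  70  66  65  65  67
244 200 203 202 202 200 201 202 201 120 123 120 107  93  87  40  44  46  42  51  
[... 1202 characters left out ...]
 123 119 121 122 118 119 119 119 123 115 204 200 204 204 205 205 206 206 204 206
266 201 202 200 117 122 121 123 119 122 121 122 120 119 117 121 119 120 120 119 152 200 199 199 200 198 199 199 199 201 199
268 200 201 191 116 120 121 124 122 120 122 118 119 119 119 122 119 119 121 115 205 196 198 199 199 199 200 199 198 199 198
270 190 198 115 122 121 119 118 120 122 117 116 122 120 118 119 119 125 120 153 199 199 199 199 199 199 200 200 200 200 198
272 129 174 121 121 120 121 118 121 121 121 119 120 120 121 117 120 120 114 205 197 199 197 199 198 198 197 197 199 200 198
274 127 128 118 124 123 120 118 121 120 121 122 119 118 122 121 116 119 178 200 199 198 198 198 199 199 197 198 198 198 198
```

The tip touches the worktop at a reported z of -0.025. It really stands about 33 mm higher than reported, and also some way off laterally. I'll go back above the knob and measure the tip there by background difference.

{"op": "move_arm", "data": {
  "series": [
    [[0,0,-0.06,0],[0,0,-0.12,0],[0,0,-0.17,0],[0.01,-0.03,-0.2,0],[0.031,-0.08,-0.207,0]]
  ]
}}

```text
time: 12.2
eef_pos: [0.516, -0.407, 0.1838]
ee_rot: [0.977, 0.212, 0.002, 0.004]
ft_force: [0.9, 0.5, 0.2]
finger_gap: 0.002
finger_force: 0.0
```

{"op": "move_arm", "data": {
  "series": [
    [[0.022,-0.058,0,0],[0.044,-0.116,0,0],[0.066,-0.174,0,0],[0.088,-0.231,0,0],[0.108,-0.28,0,0]]
  ]
}}

```text
time: 12.82
eef_pos: [0.4958, -0.1013, 0.1801]
ee_rot: [0.977, 0.215, 0.0, 0.0]
ft_force: [0.9, 0.1, 0.8]
finger_gap: -0.002
finger_force: 0.0
```

{"op": "move_arm", "data": {
  "series": [
    [[0.01,-0.027,0.02,0],[0.01,-0.027,0.04,0],[0.01,-0.027,0.04,0],[0.01,-0.027,0.04,0]]
  ]
}}

```text
time: 13.32
eef_pos: [0.4945, -0.0759, 0.1405]
ee_rot: [0.977, 0.214, 0.0, 0.0]
ft_force: [0.6, -0.0, -0.3]
finger_gap: -0.001
finger_force: 0.0
```

```bash
cat > tip.py <<'E'
from h import *
for i in range(3): imaging.grab_frame('scene')
g=imaging.grab_frame('scene');s=readout.read_state();p=s['eef_pos'];print(p,s['ft_force'],s['ee_rot'].round(3),s['joint_positions'].round(3))
b=cv2.imread('pics/scene0.png')[:,:,::-1]
m=(np.abs(g.astype(int)-b).sum(2)>90).astype(np.uint8)
m=cv2.morphologyEx(m,cv2.MORPH_OPEN,np.ones((3,3)))
t=proj('scene',p+[0,0,.025]);print('expected tip',t)
for r in range(int(t[1])-24,int(t[1])+20,2):
    c=np.where(m[r,int(t[0])-40:int(t[0])+40])[0]+int(t[0])-40
    if len(c):print(r,c.min(),c.max(),len(c))
E
python3 tip.py
```

```text
[ 0.49471436 -0.07586911  0.14066481] [0.08379186 0.98385087 0.03727094] [0.977 0.214 0.001 0.   ] [ 0.413  0.199 -0.375  1.999  0.089  0.957 -1.147]
expected tip [242.11465045 233.31557224]
209 222 265 43
211 223 265 42
213 224 262 39
215 226 260 35
217 231 258 28
219 231 252 22
221 233 251 19
223 233 251 19
225 234 250 17
227 234 249 16
229 234 248 15
231 235 248 14
233 236 247 12
235 237 245 9
237 240 242 3
251 249 253 5
```

{"op": "move_arm", "data": {
  "series": [
    [[-0.009,0.005,0.008,0],[-0.009,0.005,0.016,0],[-0.009,0.005,0.019,0],[-0.009,0.005,0.02,0]]
  ]
}}

```text
time: 14.02
eef_pos: [0.4876, -0.0833, 0.1193]
ee_rot: [0.977, 0.214, -0.0, -0.0]
ft_force: [0.1, -0.6, 0.3]
finger_gap: 0.001
finger_force: 0.0
```

{"op": "move_arm", "data": {
  "series": [
    [[0,0,0.002,0],[0,0,0.003,0],[0,0,0.003,0]]
  ]
}}

```text
time: 14.4
eef_pos: [0.4879, -0.0834, 0.1168]
ee_rot: [0.977, 0.214, 0.0, 0.0]
ft_force: [-0.1, 0.2, -0.3]
finger_gap: -0.003
finger_force: 0.0
```

{"op": "move_arm", "data": {
  "series": [
    [[0,0,0.002,0],[0,0,0.003,0],[0,0,0.003,0]]
  ]
}}

```text
time: 14.78
eef_pos: [0.4881, -0.0835, 0.1146]
ee_rot: [0.977, 0.214, 0.0, 0.0]
ft_force: [-1.7, 0.8, 4.6]
finger_gap: -0.003
finger_force: 2.4
```

```bash
python3 tip.py
```

```text
[ 0.48812974 -0.08351588  0.11461436] [-1.53057168 -0.03446759  4.76570275] [0.977 0.214 0.    0.   ] [ 0.42   0.226 -0.367  2.031  0.103  0.902 -1.141]
expected tip [241.45097666 245.49761068]
221 221 251 31
223 222 251 30
225 223 250 28
227 225 251 27
229 229 252 24
231 230 254 25
233 231 255 25
235 233 254 22
237 233 251 19
239 233 248 16
241 234 248 15
243 235 248 14
249 231 233 3
251 231 253 8
253 250 253 4
255 250 253 4
259 248 251 4
261 247 251 5
263 240 242 3
```

Contact came at a reported z of about 0.1155, so the real tip z is reported + 0.0255, consistent with the worktop touch. Now I'll rise, open and go down round the bar.

{"op": "move_arm", "data": {
  "series": [
    [[0,0,-0.02,0],[0,0,-0.02,0],[0,0,-0.02,0],[0,0,-0.02,0],[0,0,-0.02,0]]
  ],
  "hand": 0
}}

```text
time: 15.6
eef_pos: [0.4874, -0.0834, 0.1331]
ee_rot: [0.977, 0.214, -0.001, -0.0]
ft_force: [-0.8, 0.1, 0.2]
finger_gap: 0.993
finger_force: 0.0
```

{"op": "move_arm", "data": {
  "series": [
    [[0,0,0.02,0],[0,0,0.036,0],[0,0,0.036,0]]
  ]
}}

```text
time: 15.98
eef_pos: [0.486, -0.0832, 0.096]
ee_rot: [0.977, 0.214, -0.002, -0.001]
ft_force: [-0.7, 0.6, -0.3]
finger_gap: 1.002
finger_force: 0.0
```

{"op": "move_arm", "data": {
  "series": [
    [[0,0,0,0],[0,0,0,0],[0,0,0,0],[0,0,0,0],[0,0,0,0]]
  ],
  "hand": 1,
  "grip_force": 40
}}

```text
time: 16.6
eef_pos: [0.4874, -0.0819, 0.0983]
ee_rot: [0.977, 0.215, -0.001, -0.001]
ft_force: [-2.8, 2.8, 5.6]
finger_gap: 0.117
finger_force: 40.3
```

{"op": "move_arm", "data": {
  "series": [
    [[0,-0.0015,-0.001,0.12],[0,-0.0015,-0.001,0.24],[0,-0.0015,-0.001,0.36],[0,-0.0015,-0.001,0.48],[0,-0.0015,-0.001,0.58]]
  ]
}}

```text
time: 17.23
eef_pos: [0.4875, -0.0825, 0.0984]
ee_rot: [0.997, -0.075, 0.0, 0.0]
ft_force: [0.6, 0.2, -2.5]
finger_gap: 0.119
finger_force: 39.5
```

{"op": "move_arm", "data": {
  "series": [
    [[0,0,0,0],[0,0,0,0],[0,0,0,0]]
  ]
}}

```text
time: 17.6
eef_pos: [0.4874, -0.0825, 0.0984]
ee_rot: [0.997, -0.074, 0.0, 0.0]
ft_force: [2.5, -0.8, -6.6]
finger_gap: 0.113
finger_force: 39.0
```

```bash
python3 -c "
from h import *
for i in range(3): imaging.grab_frame('top')
s=readout.read_state();q=s['ee_rot'];print(s['eef_pos'],s['ft_force'],s['ft_torque'],2*np.degrees(np.arctan2(q[1],q[0])),s['joint_positions'].round(3))"
```

```text
[ 0.48741347 -0.08251905  0.09840095] [ 2.89802552 -0.61708631 -7.93485987] [-0.25280072 -0.70877791 -0.04803716] -8.475318533578633 [ 0.342  0.241 -0.284  2.048  0.088  0.864 -1.71 ]
```

{"op": "move_arm", "data": {
  "series": [
    [[0,0,0,0],[0,0,0,0],[0,0,-0.02,0],[0,0,-0.06,0],[0.008,0.05,-0.09,0]]
  ],
  "hand": 0
}}

```text
time: 18.38
eef_pos: [0.4893, -0.1279, 0.1911]
ee_rot: [0.998, -0.069, 0.001, -0.001]
ft_force: [1.3, -0.5, 0.3]
finger_gap: 0.998
finger_force: 0.0
```

{"op": "move_arm", "data": {
  "series": [
    [[0.008,0.06,0,0],[0.016,0.12,0,0],[0.022,0.16,0,0],[0.022,0.16,0,0]]
  ]
}}

```text
time: 18.88
eef_pos: [0.4843, -0.2993, 0.1893]
ee_rot: [0.997, -0.078, -0.0, 0.001]
ft_force: [-0.2, 1.3, -0.1]
finger_gap: 1.001
finger_force: 0.0
```

```bash
python3 - <<'E'
from h import *
s=readout.read_state();print(s['eef_pos'])
f=imaging.grab_frame('top');g=imaging.grab_frame('scene')
P=np.array([.486,-.081])
a=rect('top',f,P,.113,.04,400);b=rect('top',f,P,.141,.025,400)
for im in(a,b):pass
a=np.clip(a.astype(float)*1.4,0,255).astype(np.uint8)
cv2.imwrite('pics/s8.png',np.hstack([a,b])[:,:,::-1])
gg=cv2.GaussianBlur(cv2.cvtColor(b,cv2.COLOR_RGB2GRAY),(0,0),3);yy,xx=np.mgrid[:400,:400]
m=((gg>np.percentile(gg[np.hypot(xx-200,yy-200)<100],90))&(np.hypot(xx-200,yy-200)<125)).astype(np.uint8)
for c in cv2.findContours(m,0,1)[0]:
    if cv2.contourArea(c)>300:print(cv2.contourArea(c),cv2.minAreaRect(c),cv2.fitLine(c,2,0,.01,.01).ravel())
E
```

```text
[ 0.48434851 -0.29933835  0.18933244]
3820.0 ((137.31146240234375, 188.34127807617188), (122.35118865966797, 38.996299743652344), 11.040940284729004) [  0.9775336   0.2107796 132.59058   188.84421  ]
```

View pics/s8.png

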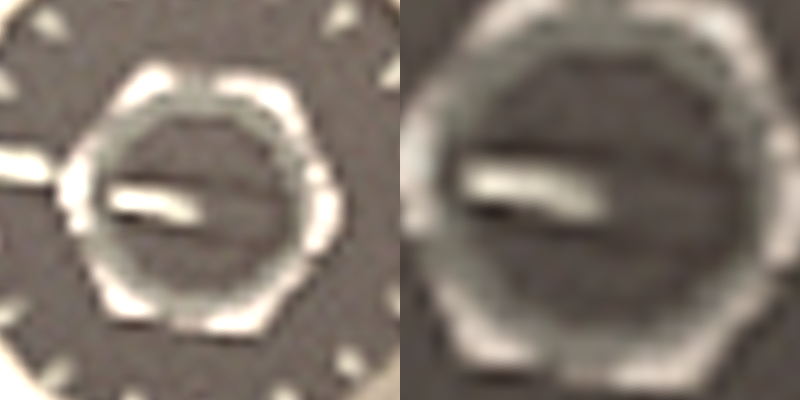

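The left crop shows the nose line running (115,195)–(200,212), about 2–3° past the mark and well within tolerance. The hexagon's corners are at (62,190), (150,68), (285,88), (338,205), (260,328) and (115,318), so its flat normals are at about 24.5°, 84.5° and 144.5°. I'll go to the 144.5° pair, with the fingers open.

{"op": "move_arm", "data": {
  "series": [
    [[-0.006,-0.043,0,-0.17],[-0.012,-0.086,0,-0.34],[-0.018,-0.129,0,-0.51],[-0.024,-0.172,0,-0.68],[-0.03,-0.215,0,-0.85]]
  ]
}}

```text
time: 19.6
eef_pos: [0.4875, -0.0731, 0.1892]
ee_rot: [0.937, 0.348, 0.0, -0.0]
ft_force: [0.4, -0.2, 0.6]
finger_gap: 0.996
finger_force: 0.0
```

{"op": "move_arm", "data": {
  "series": [
    [[0,0,0.02,-0.15],[0,0,0.04,-0.25],[0,0,0.04,-0.25],[0,0,0.04,-0.25]]
  ]
}}

```text
time: 20.1
eef_pos: [0.4883, -0.0761, 0.1496]
ee_rot: [0.889, 0.458, 0.0, 0.0]
ft_force: [0.0, -1.0, 0.5]
finger_gap: 1.001
finger_force: 0.0
```

```bash
python3 -c "
from h import *
for i in range(3): imaging.grab_frame('top')
s=readout.read_state();q=s['ee_rot'];print(s['eef_pos'],s['ft_force'],s['ft_torque'],2*np.degrees(np.arctan2(q[1],q[0])),s['joint_positions'].round(3))"
```

```text
[ 0.4887985  -0.0770505   0.14985958] [-0.11979286 -0.4959229   0.40104854] [ 0.02952676  0.06284323 -0.01390525] 54.51464233578824 [ 0.436  0.177 -0.393  2.003  0.082  0.974 -0.617]
```

{"op": "move_arm", "data": {
  "series": [
    [[-0.006,0.0015,0.02,0],[-0.006,0.0015,0.05,0],[-0.006,0.0015,0.07,0],[-0.006,0.0015,0.08,0],[-0.006,0.0015,0.08,0]]
  ]
}}

```text
time: 20.88
eef_pos: [0.4856, -0.0829, 0.0687]
ee_rot: [0.889, 0.458, -0.0, -0.0]
ft_force: [0.5, -0.4, -0.6]
finger_gap: 1.001
finger_force: 0.0
```

```bash
cat > st.py <<'E'
from h import *
for i in range(2): imaging.grab_frame('top')
T=[]
for i in range(3):
    imaging.grab_frame('top');s=readout.read_state();T.append(np.r_[s['ft_force'],s['ft_torque'],s['joint_torque'][6]])
q=s['ee_rot'];print(s['time'],s['eef_pos'].round(4),'F,T,j7',np.mean(T,0).round(3),'ang',2*np.degrees(np.arctan2(q[1],q[0])),'gap',s['finger_gap']*85,s['finger_force'],s['joint_positions'][6])
E
python3 st.py
```

```text
21.125 [ 0.4867 -0.0831  0.0698] F,T,j7 [-0.137 -0.124 -0.193 -0.007  0.022  0.002 -0.   ] ang 54.52938571574819 gap 84.91823370913127 0.0 -0.6585377494632746
```

Clear. Now I'll close on the ring.

{"op": "move_arm", "data": {
  "series": [
    [[0,0,0,0],[0,0,0,0],[0,0,0,0],[0,0,0,0]]
  ],
  "hand": 1,
  "grip_force": 60
}}

```text
time: 21.62
eef_pos: [0.4858, -0.083, 0.0695]
ee_rot: [0.889, 0.458, -0.0, 0.0]
ft_force: [-1.5, 0.9, 4.7]
finger_gap: 0.567
finger_force: 61.1
```

```bash
python3 st.py
```

```text
21.875 [ 0.4858 -0.083   0.0695] F,T,j7 [-1.983  0.777  5.473  0.066  0.447  0.021 -0.033] ang 54.54209567712517 gap 48.32627763638699 61.10138654708862 -0.6584324252668131
```

{"op": "move_arm", "data": {
  "series": [
    [[0,0,0,0.1],[0,0,0,0.2],[0,0,0,0.3],[0,0,0,0.3]]
  ]
}}

```text
time: 22.38
eef_pos: [0.4857, -0.0828, 0.0695]
ee_rot: [0.947, 0.32, -0.0, -0.0]
ft_force: [-2.8, 0.7, 5.4]
finger_gap: 0.569
finger_force: 61.4
```

```bash
python3 st.py
```

```text
22.625 [ 0.4857 -0.0828  0.0695] F,T,j7 [-1.861  0.29   5.241  0.12   0.498 -0.056  0.075] ang 37.320571117279954 gap 48.510842099296696 61.41213297843933 -0.9412298393726197
```

{"op": "move_arm", "data": {
  "series": [
    [[0,0,0,0.07],[0,0,0,0.13],[0,0,0,0.13]]
  ]
}}

```text
time: 23.0
eef_pos: [0.4856, -0.0827, 0.0695]
ee_rot: [0.966, 0.258, -0.0, -0.0]
ft_force: [-2.6, 0.7, 5.6]
finger_gap: 0.569
finger_force: 61.4
```

```bash
python3 st.py
```

```text
23.25 [ 0.4856 -0.0827  0.0696] F,T,j7 [-2.494  1.197  4.951  0.171  0.483 -0.086  0.076] ang 29.87520559928554 gap 48.656430536365605 61.43154859542847 -1.0638174624653487
```

{"op": "move_arm", "data": {
  "series": [
    [[0,0,0,0.05],[0,0,0,0.1],[0,0,0,0.1]]
  ]
}}

```text
time: 23.62
eef_pos: [0.4856, -0.0826, 0.0695]
ee_rot: [0.978, 0.209, -0.0, -0.0]
ft_force: [-1.9, 0.8, 5.7]
finger_gap: 0.568
finger_force: 61.4
```

```bash
python3 st.py
```

```text
23.875 [ 0.4856 -0.0827  0.0695] F,T,j7 [-2.304  0.569  5.935  0.183  0.532 -0.049  0.076] ang 24.147241955711646 gap 48.37245974613686 61.44228458404541 -1.158169525388014
```

{"op": "move_arm", "data": {
  "series": [
    [[0,0,0,0.05],[0,0,0,0.1],[0,0,0,0.1]]
  ]
}}

```text
time: 24.25
eef_pos: [0.4855, -0.0826, 0.0695]
ee_rot: [0.987, 0.16, -0.0, -0.0]
ft_force: [-2.1, 1.1, 6.6]
finger_gap: 0.569
finger_force: 61.1
```

```bash
python3 st.py
```

```text
24.5 [ 0.4855 -0.0826  0.0695] F,T,j7 [-2.589  0.962  5.68   0.203  0.553  0.087 -0.077] ang 18.477338356678647 gap 48.37710688594331 61.12809419631958 -1.2520859612371553
```

{"op": "move_arm", "data": {
  "series": [
    [[0,0,0,0.03],[0,0,0,0.06],[0,0,0,0.06]]
  ]
}}

```text
time: 24.88
eef_pos: [0.4856, -0.0825, 0.0696]
ee_rot: [0.991, 0.131, -0.0, 0.0]
ft_force: [-2.7, 0.1, 5.5]
finger_gap: 0.568
finger_force: 60.9
```

```bash
python3 st.py
```

```text
25.125 [ 0.4855 -0.0825  0.0695] F,T,j7 [-2.146  0.721  5.918  0.163  0.537  0.214 -0.198] ang 15.082471581038426 gap 48.62150070816731 60.90302109718323 -1.308390516324217
```

{"op": "move_arm", "data": {
  "series": [
    [[0,0,0,0.05],[0,0,0,0.1],[0,0,0,0.14],[0,0,0,0.17],[0,0,0,0.19]]
  ]
}}

```text
time: 25.75
eef_pos: [0.4855, -0.0824, 0.0695]
ee_rot: [0.999, 0.038, -0.0, 0.0]
ft_force: [-3.0, 0.3, 5.6]
finger_gap: 0.571
finger_force: 59.9
```

```bash
python3 st.py
```

```text
26.0 [ 0.4855 -0.0824  0.0695] F,T,j7 [-3.009  0.369  6.132  0.17   0.539  0.596 -0.602] ang 4.35051973155567 gap 48.180262540341204 60.188069343566895 -1.4866550649315131
```

Torque reads 0.60 N m, so the bite is 0.25–0.35, and it was held. Now I'll let go and withdraw.

{"op": "move_arm", "data": {
  "series": [
    [[0,0,0,0],[0,0,0,0],[0,0,0,0],[0,0,-0.02,0],[0,0,-0.06,0]]
  ],
  "hand": 0
}}

```text
time: 26.62
eef_pos: [0.4836, -0.0828, 0.1275]
ee_rot: [0.999, 0.036, -0.003, -0.001]
ft_force: [0.3, -0.2, -0.1]
finger_gap: 1.005
finger_force: 0.0
```

{"op": "move_arm", "data": {
  "series": [
    [[0,0,-0.06,0],[0,0.06,-0.08,0],[0,0.12,-0.08,0],[0,0.18,-0.08,0],[0,0.2,-0.08,0]]
  ]
}}

```text
time: 27.25
eef_pos: [0.4985, -0.2882, 0.2086]
ee_rot: [0.999, 0.032, -0.0, 0.001]
ft_force: [0.6, -0.4, 0.1]
finger_gap: 0.999
finger_force: 0.0
```

```bash
python3 st.py; python3 - <<'E'
from h import *
f=imaging.grab_frame('top');P=np.array([.486,-.081])
b=rect('top',f,P,.141,.025,400)
gg=cv2.GaussianBlur(cv2.cvtColor(b,cv2.COLOR_RGB2GRAY),(0,0),3);yy,xx=np.mgrid[:400,:400];d=np.hypot(xx-200,yy-200)
m=((gg>np.percentile(gg[d<100],90))&(d<125)).astype(np.uint8)
for c in cv2.findContours(m,0,1)[0]:
    if cv2.contourArea(c)>300:print(cv2.contourArea(c),cv2.minAreaRect(c),cv2.fitLine(c,2,0,.01,.01).ravel())
o=cv2.imread('pics/top0.png')[:,:,::-1]
D=np.abs(f.astype(int)-o).sum(2)
for n,(u,v) in dict(cup=(287,207),tamper=(357,260),basket=(248,265),brush=(332,213)).items():
    print(n,D[v-12:v+12,u-12:u+12].mean().round(1))
E
```

```text
27.5 [ 0.5006 -0.2795  0.2084] F,T,j7 [-0.14   0.474 -0.136  0.026 -0.016 -0.006  0.009] ang 4.306798025356404 gap 85.2628660145506 0.0 -1.076506505110464
3829.0 ((136.962890625, 188.01556396484375), (121.54818725585938, 39.63091278076172), 10.933816909790039) [  0.9778764    0.20918338 132.11679    188.75183   ]
cup 23.4
tamper 27.9
basket 27.7
brush 27.1
```

The knob is unchanged, the ring is released and the arm is clear.

```bash
python3 -c "
from rig import robot
print(robot.close_job())"
```

```text
the job is handed in; nothing more can be done
None
```

I handed the job in at about 27.5 s of the 64 s: the knob is set about 3° past the long mark (8° allowed), and the lock ring was drawn up to about 0.6 N m (a bite of roughly 0.25 to 0.35), held, then let go, with no contact with the things round about; the hand-in returned no verdict, and the final nipped bite could not be measured.

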